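# Line up the hole saws by size on the drilling rack

### The arm

A 7-joint arm with a two-finger parallel gripper is mounted at the origin on the work surface. World frame = base frame: x ahead of the robot, y to its left, z up, the work surface at z = 0. Lengths are in m, angles in rad, forces in N, time in s.
With the tool pointing down it reaches from about 0.35 to 0.9 m from the base axis. Payload 8.1 kg.
Tool frame: the origin (TCP) lies at the centre of the arm's flange, where the gripper is bolted on; the fingertips stand 173 mm ahead of it and the grasp point (between the pads) lies 155 mm ahead of it (arm.grip_depth is the distance from the TCP to the grasp point, in m); z points along the fingers, y is the line along which they close (so a half turn about z gives the same grasp; the last joint's range is limited). The gripper opens to 85 mm and grips with 20 to 120 N. Pads are 22 mm wide; open, the fingers measure 114 mm over their backs; the gripper's body (76 mm by 85 mm) begins 54 mm behind the grasp point. The pads swing forward as they close: fully open they stand 13 mm farther back than shut.
Start: joints at [-1.438, 0.434, 0.025, 1.573, -0.012, 1.134, -0.075], TCP at [0.146, 0.608, 0.405] pointing down, gripper open.
Joint ranges: [-2.62, 2.62], [-0.44, 2.09], [-1.27, 1.32], [0.08, 2.57], [-1.32, 4.46], [0.12, 2], [-2.74, 2.74]. Speed limits (rad/s): [2.22, 2.22, 3.01, 3.01, 3.14, 3.14, 3.14].

### API

Orientations are given as a unit quaternion [w, x, y, z].
In Python, from cell import arm, viewer, hand_in gives the robot as it stands.
- The arm moves only by the tool drive_effector, called after "Request:" as name(argument=value, ...) on one line, values as JSON. Schema: {"type":"object","properties":{"ticks":{"type":"array","items":{"type":"array","items":{"type":"array","items":{"type":"number"},"minItems":6,"maxItems":6},"minItems":1,"maxItems":20},"minItems":1,"maxItems":1},"aperture":{"type":"number"},"only":{"type":"string"},"quiet":{"type":"boolean"},"lines":{"type":"string"}},"required":["ticks"],"additionalProperties":false}. ticks is a list that holds a single list of rows (three levels of brackets), with 1 to 20 rows, each of 6 numbers: dx, dy, dz in shares of the most that a row can go, 1 being 50 mm, then a rotation vector rx, ry, rz in a scale on which 1.0 is 2 pi rad; each row shifts and turns the commanded pose from where the row before left it, along the tool's axes as they then stand; what a row does not reach is not made up. A row lasts 1/10 s, in which the tool goes at most 0.05 m and 0.15 rad, less where a joint would pass 70% of its speed; a pose out of reach is approached as far as the arm can. aperture is the opening from 0.0 (shut) to 1.0 (fully open), set as the call begins (left out keeps the last). The fingers move at their own pace and stop on an object; the grip force is fixed at half the most. Time passes only in rows, so rows that do not move let the fingers close. The tool returns the time, the measured TCP pose, the force, the opening and the grip force at its end. only (a regular expression) keeps the lines of the reply that match it, lines (a string "A,B") keeps lines A to B, and quiet returns only ok. No shift or turn number may pass 1 either way. Input that does not fit is refused with a message, and nothing moves.
- arm.get_state(): the state, without advancing time (a new reading comes with each control period).
- viewer.get_image(name): name is "scene" or "side" or "wrist"; returns a dict with "frame" (480x640x3 uint8, red, green, blue), "depth" (480x640 float32, m along the optical axis (not along the pixel's ray), 0 where there is no reading), "vertical_fov" (degrees; the focal length in pixels is half the picture's height over the tangent of half this angle, whatever the lens; pixels are square), "cx", "cy" (the principal point, pixels), "k1" (the pictures are not rectified: a ray, as slopes to the right and down, at radius r is drawn at 1 + k1 r^2 times it, then the intrinsics apply), "position" and "attitude" of the camera in the world. Camera axes: x right, y up, looking along -z (the intrinsics and any distortion apply to the point x, -y, -z); pixel columns grow to the right and rows downward; lengths in m; the calibration is good to about 2 mm. A picture is of the moment at which its call begins.
- hand_in(): hands the job in; it is judged then, once.
The state is a dict: "clock": time; "joint_pos": joint angles; "joint_velocities": joint speeds; "joint_torque": joint torques, N m; "tcp_pos": TCP position; "orientation": TCP orientation; "ft_force": force on the tool from outside, world axes, zero at the start; "torque": the same for the moment, N m; "gripper_width": opening from 0.0 (shut) to 1.0 (fully open); "gripper_force": force on a finger pad.
Only numpy, scipy, OpenCV 4.12 (cv2) and the standard library are available. Lean on these libraries where they do the work, as an engineer would, in place of code of your own. Each camera call takes 0.05 s, during which the arm holds its last target. There are 200 camera calls.

### The job

Get the drill press ready for a stepped bore: stand the four hole saws upright on the rack's four ring marks, one centred on each mark, in order of size, with the largest on the mark beside the chuck key and the smallest at the other end. Do not tip any hole saw over, and leave the glass jar standing where it is.

Things in the scene. Friction and masses are not known exactly. Their poses are not given: they have to be found in the camera images.
- saw_65: Largest hole saw, 65 mm diameter: dark steel cup standing teeth down, bright shank straight up at its centre. Cup 38 mm high; on it a brass collar 4 mm high, at most 22 mm wide; then a round shank 11 mm thick, 42 to 80 mm above the teeth, free to pinch from above. Origin: centre of the underside (teeth plane); z up along the shank. About 220 g.
- saw_52: hole saw, 52 mm diameter: dark steel cup standing teeth down, bright shank straight up at its centre. Cup 38 mm high; on it a brass collar 4 mm high, at most 22 mm wide; then a round shank 11 mm thick, 42 to 80 mm above the teeth, free to pinch from above. Origin: centre of the underside (teeth plane); z up along the shank. About 160 g.
- saw_40: hole saw, 40 mm diameter: dark steel cup standing teeth down, bright shank straight up at its centre. Cup 38 mm high; on it a brass collar 4 mm high, at most 22 mm wide; then a round shank 11 mm thick, 42 to 80 mm above the teeth, free to pinch from above. Origin: centre of the underside (teeth plane); z up along the shank. About 110 g.
- saw_28: Smallest hole saw, 28 mm diameter: dark steel cup standing teeth down, bright shank straight up at its centre. Cup 38 mm high; on it a brass collar 4 mm high, at most 22 mm wide; then a round shank 11 mm thick, 42 to 80 mm above the teeth, free to pinch from above. Origin: centre of the underside (teeth plane); z up along the shank. About 70 g.
- mark1: Ring mark 1 of four: flat dark ring, 26 mm, with centre dot, on the plywood rack. The marks lie in line, 85 mm apart, in the order 1, 2, 3, 4 along their y axis. Origin: ring centre on the plywood surface, 15 mm above the bench; z up, y along the rack. Rack: fixed, 100 x 440 mm; at +x, 50 mm from the marks' line, an aluminium lip 13 mm above the plywood.
- mark2: Ring mark 2 of four: flat dark ring, 26 mm, with centre dot, on the plywood rack. The marks lie in line, 85 mm apart, in the order 1, 2, 3, 4 along their y axis. Origin: ring centre on the plywood surface, 15 mm above the bench; z up, y along the rack. Rack: fixed, 100 x 440 mm; at +x, 50 mm from the marks' line, an aluminium lip 13 mm above the plywood.
- mark3: Ring mark 3 of four: flat dark ring, 26 mm, with centre dot, on the plywood rack. The marks lie in line, 85 mm apart, in the order 1, 2, 3, 4 along their y axis. Origin: ring centre on the plywood surface, 15 mm above the bench; z up, y along the rack. Rack: fixed, 100 x 440 mm; at +x, 50 mm from the marks' line, an aluminium lip 13 mm above the plywood.
- mark4: Ring mark 4 of four: flat dark ring, 26 mm, with centre dot, on the plywood rack. The marks lie in line, 85 mm apart, in the order 1, 2, 3, 4 along their y axis. Origin: ring centre on the plywood surface, 15 mm above the bench; z up, y along the rack. Rack: fixed, 100 x 440 mm; at +x, 50 mm from the marks' line, an aluminium lip 13 mm above the plywood.
- key_block: Dark wooden block (50 x 36 mm, 18 mm high) fixed on one end of the rack, with a T-handled steel chuck key standing in it, 57 mm high in all, its bar 72 mm long across the rack. It is at either end, its centre 67 mm beyond the end mark there (mark1 or mark4); the other end has the same block without a key. Origin: centre of its underside.
- jar: Glass jar, amber, with a steel lid, 58 mm diameter, 85 mm high, standing loose among the hole saws; not to be moved. Origin: centre of its underside.
Not all that is in view belongs to the job. Leave any turquoise look-alike of the saw_40 alone.

How it is judged:
At the end, for the whole second after the job is handed in: The hole saws stand upright (0.1 rad), each on the rack (height within 6 mm) with its axis within 12 mm of its mark: 65 mm next to the chuck key, then 52, 40, 28 mm going away from it; released and at rest; the jar upright and within 20 mm of where it stood (((horizontal distance between key_block and mark1 below 0.12 m and horizontal distance between saw_65 and mark1 below 0.012 m and horizontal distance between saw_52 and mark2 below 0.012 m and horizontal distance between saw_40 and mark3 below 0.012 m and horizontal distance between saw_28 and mark4 below 0.012 m) or (horizontal distance between key_block and mark4 below 0.12 m and horizontal distance between saw_65 and mark4 below 0.012 m and horizontal distance between saw_52 and mark3 below 0.012 m and horizontal distance between saw_40 and mark2 below 0.012 m and horizontal distance between saw_28 and mark1 below 0.012 m)) and angle between each of saw_65, saw_52, saw_40, saw_28, jar's own z axis and vertical below 0.1 rad and z of saw_65 in the frame of mark1 between -0.006 and 0.006 m and linear speed of each of saw_65, saw_52, saw_40, saw_28 below 0.02 m/s and contact force between each of saw_65, saw_52, saw_40, saw_28 and the fingers below 0.1 N and z of saw_52 in the frame of mark1 between -0.006 and 0.006 m and z of saw_40 in the frame of mark1 between -0.006 and 0.006 m and z of saw_28 in the frame of mark1 between -0.006 and 0.006 m and distance of jar from where it was at the start of the episode below 0.02 m); the robot touches nothing.
It fails at once if a hole saw is tipped over (more than 0.8 rad) (angle between any of saw_65, saw_52, saw_40, saw_28's own z axis and vertical above 0.8 rad).
It fails at once if the jar is knocked over or pushed away (more than 20 mm) (distance of jar from where it was at the start of the episode above 0.02 m or angle between jar's own z axis and vertical above 0.5 rad).
It also fails if it takes over 88 s, if anything falls off the work surface, if the arm or the gripper's body presses on something with over 40 N, if the wrist force passes 120 N, or if a joint passes its speed limit or range.

## Working session

There is one attempt and no reset: what is moved stays moved. The work goes in short steps, Python scripts to look and compute and a tool call to move; the robot and the scene stay as the last step left them, time stands still between calls to the robot, and variables do not carry over. Pictures are saved under pics/ and viewed, at most 14 in all, crops included, and the job is handed in when it is done.

```bash
mkdir -p pics; ls; python3 - <<'E'
from cell import arm,viewer
import cv2,numpy as np
for n in ["scene","side","wrist"]:
    d=viewer.get_image(n); np.save(f"{n}.npy",d,allow_pickle=True)
    cv2.imwrite(f"pics/{n}0.png",d["frame"][:,:,::-1])
    print(n,{k:v for k,v in d.items() if k not in("frame","depth")})
s=arm.get_state();print(s["tcp_pos"],s["orientation"],s["clock"],s["gripper_width"],arm.grip_depth)
E
```

```text
pics
scene {'vertical_fov': 46.94141288488941, 'cx': 313.7053217554187, 'cy': 246.3685016691487, 'k1': -0.017690734890885382, 'position': array([ 0.8029917 , -0.60256273,  1.11001105]), 'attitude': array([0.93167007, 0.26402867, 0.06981035, 0.23959605])}
side {'vertical_fov': 56.01080461729177, 'cx': 320.15731828626826, 'cy': 242.19369490412677, 'k1': -0.05223178031450481, 'position': array([0.41627586, 0.75540508, 0.63644684]), 'attitude': array([-0.02255072, -0.02126336,  0.43922458,  0.89784247])}
wrist {'vertical_fov': 59.03733004545726, 'cx': 316.123509327996, 'cy': 240.98242625893957, 'k1': 0.017628311565454042, 'position': array([0.07420282, 0.62637847, 0.37306837]), 'attitude': array([ 0.77663523, -0.11610545, -0.09126183,  0.61239572])}
[0.14598676 0.6075354  0.4041057 ] [-1.10300473e-05  1.17632882e-01  9.93056975e-01 -5.91238477e-04] 0.15 0.9989072759810871 0.1547
```

View pics/scene0.png

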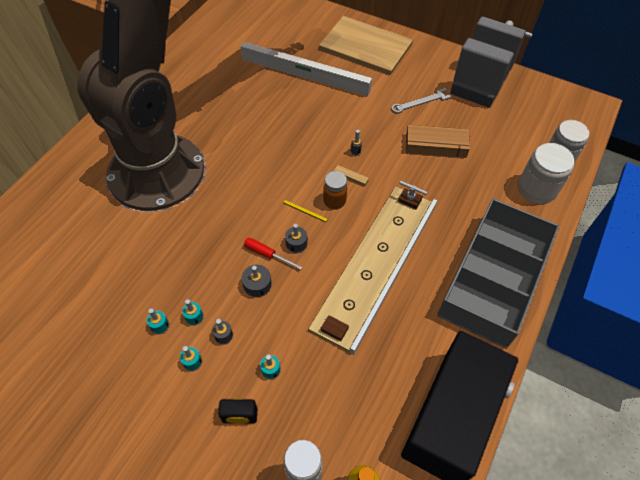

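View pics/side0.png

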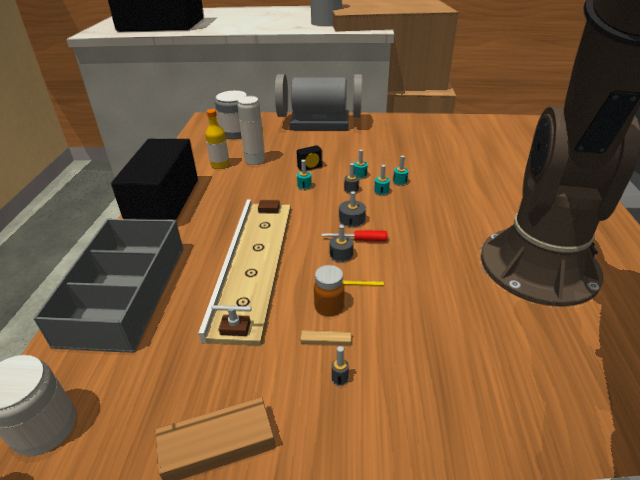

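The scene view shows the key block at the far end of the rack (410,195), with marks at (398,220), (383,247), (366,275) and (349,305). The saws are at (256,280) for the 65, (296,238) for the 52, (222,331) for the dark 40 and (357,143) for the 28. The jar is at (335,190). The side view agrees, with the key at (233,318) and the 28 at (340,370).

```bash
cat > h.py <<'E'
import numpy as np,cv2
from scipy.spatial.transform import Rotation as R
def cam(d):
    f=240/np.tan(np.radians(d["vertical_fov"])/2); q=d["attitude"]
    return f,R.from_quat([q[1],q[2],q[3],q[0]]).as_matrix(),np.array(d["position"])
def dirs(d,uv):
    f,M,p=cam(d); uv=np.asarray(uv,float).reshape(-1,2)
    K=np.array([[f,0,d["cx"]],[0,f,d["cy"]],[0,0,1]])
    n=cv2.undistortPoints(uv.reshape(-1,1,2),K,np.array([d["k1"],0,0,0.])).reshape(-1,2)
    return np.c_[n[:,0],-n[:,1],-np.ones(len(n))]@M.T,p
def plane(d,uv,z):
    D,p=dirs(d,uv); return p+D*((z-p[2])/D[:,2])[:,None]
def cloud(d):
    v,u=np.mgrid[:480,:640]; D,p=dirs(d,np.c_[u.ravel(),v.ravel()])
    return (p+D*d["depth"].ravel()[:,None]).reshape(480,640,3)
E
python3 - <<'E'
from h import *
S=np.load("scene.npy",allow_pickle=True).item();T=np.load("side.npy",allow_pickle=True).item()
saws={"65":[(256,280),(352,213)],"52":[(296,238),(341,246)],"40":[(222,331),(351,184)],"28":[(357,143),(340,372)],"jar":[(335,180),(329,280)]}
for n,px in saws.items():
    for d,uv,nm in((S,px[0],"scene"),(T,px[1],"side")):
        g=plane(d,uv,.04)[0]; C=cloud(d); r=np.hypot(C[...,0]-g[0],C[...,1]-g[1])
        hsv=cv2.cvtColor(d["frame"],cv2.COLOR_RGB2HSV)
        m=(r<.035)&(C[...,2]>.05)&(C[...,2]<.1)&(d["depth"]>0)
        sh=C[m]
        t=(r<.045)&(C[...,2]>.033)&(C[...,2]<.0405)&(d["depth"]>0)
        (c,rad)=cv2.minEnclosingCircle(C[t][:,:2].astype(np.float32)) if t.any() else (0,0)
        gold=(r<.035)&(hsv[...,0]>12)&(hsv[...,0]<32)&(hsv[...,1]>110)&(C[...,2]>.036)&(C[...,2]<.05)
        v,u=np.nonzero(gold); gp=plane(d,[[ (u.min()+u.max())/2,(v.min()+v.max())/2]],.040)[0][:2].round(4) if len(u) else None
        tv,tu=np.nonzero(m); i=sh[:,2]>sh[:,2].max()-.006
        print(n,nm,g[:2].round(3),"shank",sh.mean(0).round(4),sh[:,2].max().round(4),"top",sh[i].mean(0).round(4),"cup",np.round(c,4),round(rad,4),"gold",gp,len(u))
marks={"a":[(398,220),(243,302)],"b":[(383,247),(251,273)],"c":[(366,275),(258,247)],"d":[(349,305),(265,225)]}
for n,px in marks.items():
    for d,(u0,v0) in((S,px[0]),(T,px[1])):
        w=10; g=cv2.cvtColor(d["frame"],cv2.COLOR_RGB2GRAY)[v0-w:v0+w+1,u0-w:u0+w+1]
        b=(g<90).astype(np.uint8); k,_,st,ce=cv2.connectedComponentsWithStats(b)
        j=[i for i in range(1,k) if st[i,4]>15]
        for i in j:
            x,y,ww,hh,a=st[i]; q=plane(d,[[u0-w+x+(ww-1)/2,v0-w+y+(hh-1)/2]],.015)[0]; print(n,st[i],q.round(4))
E
```

```text
65 scene [ 0.411 -0.163] shank [ 0.4069 -0.1577  0.0691] 0.0825 top [ 0.4055 -0.1563  0.0798] cup [ 0.4047 -0.1568] 0.0336 gold [ 0.405  -0.1549] 48
65 side [ 0.405 -0.125] shank [ 0.4035 -0.1494  0.0672] 0.0807 top [ 0.4037 -0.1508  0.0784] cup [ 0.4047 -0.1465] 0.0318 gold [ 0.4035 -0.1505] 29
52 scene [ 0.434 -0.026] shank [ 0.4295 -0.0211  0.0688] 0.0825 top [ 0.429  -0.0196  0.0793] cup [ 0.4286 -0.0204] 0.0272 gold [ 0.4293 -0.0203] 47
52 side [0.428 0.001] shank [ 0.4279 -0.0136  0.0672] 0.0815 top [ 0.4278 -0.0152  0.0786] cup [ 0.4285 -0.0155] 0.0271 gold [ 0.4204 -0.0168] 47
40 scene [ 0.413 -0.299] shank [ 0.4095 -0.2975  0.0701] 0.082 top [ 0.4082 -0.2965  0.0792] cup [ 0.4077 -0.2965] 0.021 gold [ 0.4081 -0.2954] 62
40 side [ 0.408 -0.258] shank [ 0.4063 -0.2896  0.0651] 0.0805 top [ 0.4051 -0.29    0.0776] cup [ 0.4055 -0.2908] 0.0196 gold [ 0.4011 -0.2892] 18
28 scene [0.427 0.301] shank [0.4235 0.3027 0.0669] 0.0838 top [0.4245 0.302  0.0802] cup [0.4219 0.3017] 0.0151 gold [0.4211 0.3042] 28
28 side [0.422 0.321] shank [0.4222 0.3094 0.0691] 0.0826 top [0.422  0.3077 0.0803] cup [0.4219 0.307 ] 0.0147 gold [0.4205 0.3057] 80
jar scene [0.434 0.167] shank [0.443  0.1475 0.0842] 0.0907 top [0.4451 0.1468 0.0864] cup 0 0 gold None 0
jar side [0.448 0.108] shank [0.4471 0.1297 0.0846] 0.0875 top [0.4471 0.1297 0.0846] cup 0 0 gold None 0
a [ 5  7 11  8 27] [0.6146 0.1486 0.015 ]
b [ 5  6 10  9 31] [0.6139 0.0631 0.015 ]
c [ 5  5 11 10 38] [ 0.6123 -0.021   0.015 ]
d [ 5  5 11 10 35] [ 0.6126 -0.1061  0.015 ]
```

Everything measures consistently: shank tops are at z≈0.08, cup radii match the given sizes, and the marks are 85 mm apart. I'll take the isolated 28 first.

Units first: shifts go in shares of 50 mm and turns go in shares of 2 pi rad. So -0.033 m is -0.66, -0.03 m is -0.6, -0.118 rad is -0.0188.

Request:
drive_effector(ticks=[[[0,0,0,0,0,-0.0188],[0,0,0,0,0,-0.0188],[-0.56,-0.6,0.2,0,0,0],[-0.56,-0.6,0.2,0,0,0],[-0.56,-0.6,0.2,0,0,0],[-0.56,-0.6,0.2,0,0,0],[-0.56,-0.6,0.2,0,0,0],[-0.56,-0.6,0.2,0,0,0],[-0.56,-0.6,0.2,0,0,0],[-0.56,-0.6,0.2,0,0,0],[-0.56,-0.6,0.2,0,0,0],[-0.48,-0.66,0.2,0,0,0],[0,0,0,0,0,0],[0,0,0,0,0,0]]], aperture=0.4)

```text
clock: 1.55
tcp_pos: [0.4225, 0.3038, 0.3044]
orientation: [-0.0, 0.001, 1.0, -0.0]
ft_force: [-0.8, 1.0, -0.5]
gripper_width: 0.403
gripper_force: 0.0
```

```bash
cat > look.py <<'E'
import sys
from h import *
from cell import arm,viewer
s=arm.get_state();q=s["orientation"];M=R.from_quat([q[1],q[2],q[3],q[0]]).as_matrix()
print("t",round(s["clock"],2),"tcp",np.round(s["tcp_pos"],4),"j",np.round(s["joint_pos"],2),"\n",M.round(3))
if len(sys.argv)>1:
    d=viewer.get_image("wrist");np.save("wrist.npy",d,allow_pickle=True);cv2.imwrite(f"pics/{sys.argv[1]}.png",d["frame"][:,:,::-1])
E
python3 look.py w1
```

```text
t 1.55 tcp [0.4225 0.3038 0.3044] j [-0.78  0.38  0.06  1.95 -0.03  0.81  0.88] 
 [[-1.     0.003 -0.001]
 [ 0.003  1.    -0.001]
 [ 0.001 -0.001 -1.   ]]
```

View pics/w1.png

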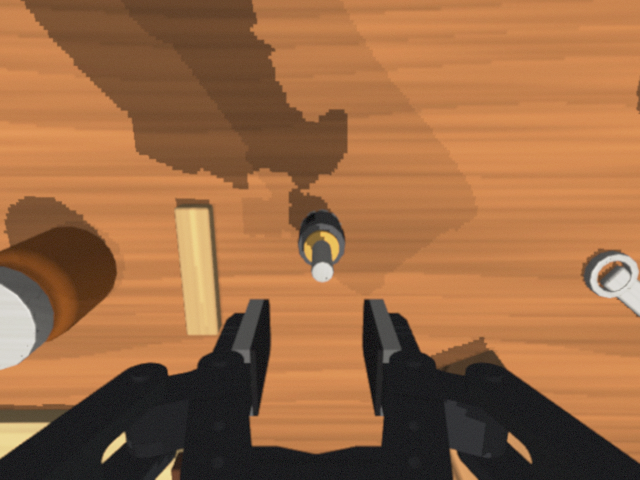

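The shank top is centred in the gap between the fingers, at (322,271), and the 28 cup is upright. The jar is well clear on the left.

In the tool's units: 0.03 m is 0.6, 0.02 m is 0.4.

```bash
python3 - <<'E'
from h import *
d=np.load("wrist.npy",allow_pickle=True).item()
print(plane(d,[[322,271]],.08).round(4))
E
```

```text
[[0.423  0.3082 0.08  ]]
```

Request:
drive_effector(ticks=[[[0,0,0.6,0,0,0],[0,0,0.6,0,0,0],[0,0,0.4,0,0,0],[0,0,0.04,0,0,0],[0,0,0,0,0,0]]], aperture=0.4)

```text
clock: 2.1
tcp_pos: [0.4215, 0.3058, 0.2229]
orientation: [-0.0, -0.001, 1.0, 0.0]
ft_force: [0.3, 0.3, 0.4]
gripper_width: 0.4
gripper_force: 0.0
```

Request:
drive_effector(ticks=[[[0,0,0,0,0,0],[0,0,0,0,0,0],[0,0,0,0,0,0],[0,0,0,0,0,0],[0,0,0,0,0,0]]], aperture=0.0)

```text
clock: 2.6
tcp_pos: [0.4224, 0.3053, 0.224]
orientation: [0.001, -0.0, 1.0, 0.001]
ft_force: [-1.1, 0.7, 7.9]
gripper_width: 0.108
gripper_force: 58.5
```

Request:
drive_effector(ticks=[[[0,0,-0.4,0,0,0],[0,0,-0.6,0,0,0],[0,0,-0.6,0,0,0],[0,0,-0.6,0,0,0],[0,0,-0.2,0,0,0],[0,0,0,0,0,0]]])

```text
clock: 3.2
tcp_pos: [0.4224, 0.3049, 0.3443]
orientation: [0.001, -0.0, 1.0, 0.001]
ft_force: [0.4, 0.5, -0.7]
gripper_width: 0.105
gripper_force: 58.5
```

```bash
python3 look.py
```

```text
t 3.2 tcp [0.4224 0.3049 0.3443] j [-0.78  0.33  0.07  1.91 -0.03  0.9   0.87] 
 [[-1.    -0.     0.003]
 [ 0.     1.     0.002]
 [-0.003  0.002 -1.   ]]
```

In the tool's units: -0.035 m is -0.7, -0.015 m is -0.3.

Request:
drive_effector(ticks=[[[-0.16,-0.4,0,0,0,0],[-0.3,-0.7,0,0,0,0],[-0.3,-0.7,0,0,0,0],[-0.3,-0.7,0,0,0,0],[-0.3,-0.7,0,0,0,0],[-0.3,-0.7,0,0,0,0],[-0.3,-0.7,0,0,0,0],[-0.3,-0.7,0,0,0,0],[-0.3,-0.7,0,0,0,0],[-0.3,-0.7,0,0,0,0],[-0.3,-0.7,0,0,0,0],[-0.3,-0.7,0,0,0,0],[-0.34,-0.12,0,0,0,0],[0,0,0,0,0,0],[0,0,0,0,0,0]]])

```text
clock: 4.7
tcp_pos: [0.6116, -0.1059, 0.3408]
orientation: [-0.001, -0.0, 1.0, 0.0]
ft_force: [0.2, 0.2, -0.8]
gripper_width: 0.103
gripper_force: 58.6
```

```bash
python3 look.py
python3 - <<'E'
from h import *
T=np.load("side.npy",allow_pickle=True).item()
print(plane(T,[(243,302),(251,273),(258,247),(265,225)],.015).round(4))
C=cloud(T);print([C[v,u].round(3) for u,v in[(247,310),(264,240)]])
cv2.imwrite("pics/sidecrop.png",cv2.resize(T["frame"][190:330,200:300,::-1],(500,700)[:2],interpolation=cv2.INTER_CUBIC)[:600])
E
```

```text
t 4.7 tcp [ 0.6116 -0.1059  0.3408] j [-0.06  0.49  0.21  1.67 -0.12  1.    1.76] 
 [[-1.    -0.    -0.003]
 [-0.     1.     0.   ]
 [ 0.003  0.    -1.   ]]
[[ 0.6128  0.1504  0.015 ]
 [ 0.6124  0.0663  0.015 ]
 [ 0.6124 -0.0205  0.015 ]
 [ 0.6098 -0.1046  0.015 ]]
[array([0.585, 0.222, 0.07 ]), array([ 0.603, -0.047,  0.014])]
```

View pics/sidecrop.png

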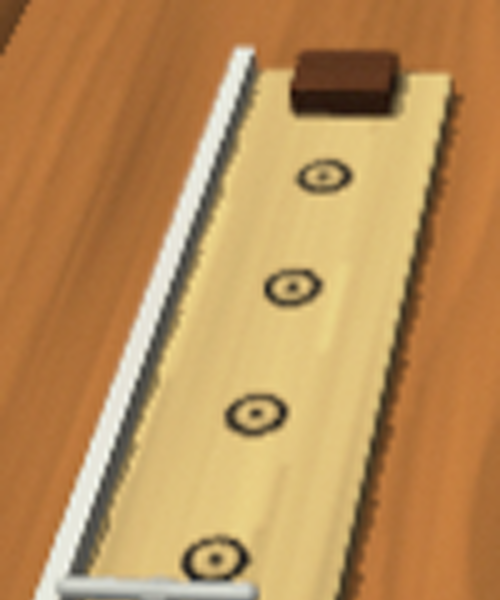

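The crop shows four clean rings in line, with their centre dots at about (265,225), (258,248), (251,273) and (243,302) in the full image. Both views agree on the marks to about 3 mm. Now I'll lower the 28.

In the tool's units: 0.03 m is 0.6, 0.025 m is 0.5.

Request:
drive_effector(ticks=[[[0,0,0.6,0,0,0],[0,0,0.6,0,0,0],[0,0,0.5,0,0,0],[0,0,0.2,0,0,0],[0,0,0.08,0,0,0],[0,0,0,0,0,0],[0,0,0,0,0,0]]])

```text
clock: 5.4
tcp_pos: [0.6125, -0.1061, 0.2449]
orientation: [0.001, -0.0, 1.0, -0.0]
ft_force: [0.2, 0.5, -0.7]
gripper_width: 0.109
gripper_force: 58.6
```

In the tool's units: 0.003 m is 0.06, 0.002 m is 0.04.

Request:
drive_effector(ticks=[[[0,0,0.06,0,0,0],[0,0,0.04,0,0,0],[0,0,0.02,0,0,0],[0,0,0,0,0,0],[0,0,0,0,0,0]]])

```text
clock: 5.9
tcp_pos: [0.6125, -0.1063, 0.239]
orientation: [0.001, -0.0, 1.0, 0.0]
ft_force: [-2.0, 0.4, 8.7]
gripper_width: 0.109
gripper_force: 59.8
```

In the tool's units: -0.03 m is -0.6, 0.025 m is 0.5.

Request:
drive_effector(ticks=[[[0,0,0,0,0,0],[0,0,0,0,0,0],[0,0,0,0,0,0],[0,0,0,0,0,0],[0,0,-0.2,0,0,0],[0,0,-0.4,0,0,0],[0,0,-0.6,0,0,0],[0.2,-0.16,-0.2,0,0,0],[0.5,-0.46,0,0,0,0],[0.5,-0.46,0,0,0,0],[0.5,-0.46,0,0,0,0],[0.5,-0.46,0,0,0,0],[0.5,-0.46,0,0,0,0],[0.5,-0.46,0,0,0,0],[0.5,-0.46,0,0,0,0],[0.4,-0.38,0,0,0,0],[0,0,0,0,0,0],[0,0,0,0,0,0]]], aperture=0.4)

```text
clock: 7.7
tcp_pos: [0.4063, -0.2947, 0.3079]
orientation: [0.0, 0.001, 1.0, 0.0]
ft_force: [-0.0, 0.4, 0.4]
gripper_width: 0.4
gripper_force: 0.0
```

```bash
python3 look.py w2
```

```text
t 7.7 tcp [ 0.4063 -0.2947  0.3079] j [ 0.33  0.35  0.24  2.   -0.12  0.8   2.21] 
 [[-1.     0.002  0.   ]
 [ 0.002  1.     0.   ]
 [-0.     0.    -1.   ]]
```

View pics/w2.png

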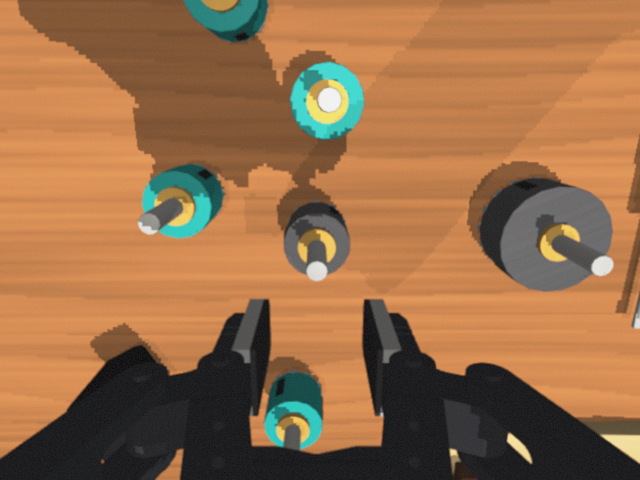

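The dark 40's shank top at (317,271) sits centred between the fingers. The turquoise shanks at (150,222), (330,100) and (292,435) are all clear of the finger path, so I'll descend.

In the tool's units: 0.03 m is 0.6, 0.02 m is 0.4.

```bash
python3 - <<'E'
from h import *
d=np.load("wrist.npy",allow_pickle=True).item()
print(plane(d,[[317,271],[150,222],[292,440],[601,266]],.08).round(4))
E
```

```text
[[ 0.4083 -0.2926  0.08  ]
 [ 0.3831 -0.3723  0.08  ]
 [ 0.5102 -0.3068  0.08  ]
 [ 0.4058 -0.1531  0.08  ]]
```

Request:
drive_effector(ticks=[[[0,0,0.6,0,0,0],[0,0,0.6,0,0,0],[0,0,0.4,0,0,0],[0,0,0.1,0,0,0],[0,0,0,0,0,0],[0,0,0,0,0,0]]], aperture=0.4)

```text
clock: 8.35
tcp_pos: [0.4078, -0.2942, 0.2235]
orientation: [0.001, -0.0, 1.0, -0.0]
ft_force: [0.4, 0.9, 0.7]
gripper_width: 0.407
gripper_force: 0.0
```

Request:
drive_effector(ticks=[[[0,0,0,0,0,0],[0,0,0,0,0,0],[0,0,0,0,0,0],[0,0,0,0,0,0],[0,0,0,0,0,0]]], aperture=0.0)

```text
clock: 8.85
tcp_pos: [0.4076, -0.2945, 0.2238]
orientation: [0.001, -0.0, 1.0, -0.0]
ft_force: [-0.7, 1.1, 5.8]
gripper_width: 0.106
gripper_force: 58.5
```

Request:
drive_effector(ticks=[[[0,0,-0.4,0,0,0],[0,0,-0.6,0,0,0],[0,0,-0.6,0,0,0],[0,0,-0.6,0,0,0],[-0.2,0.26,-0.2,0,0,0],[-0.48,0.64,0,0,0,0],[-0.48,0.64,0,0,0,0],[-0.48,0.64,0,0,0,0],[-0.48,0.64,0,0,0,0],[-0.48,0.64,0,0,0,0],[-0.48,0.64,0,0,0,0],[-0.48,0.64,0,0,0,0],[-0.36,0.5,0,0,0,0],[-0.18,0.24,0,0,0,0],[0,0,0,0,0,0],[0,0,0,0,0,0],[0,0,0,0,0,0]]])

```text
clock: 10.55
tcp_pos: [0.6113, -0.0224, 0.3429]
orientation: [-0.0, 0.001, 1.0, -0.0]
ft_force: [0.4, 0.5, -0.1]
gripper_width: 0.104
gripper_force: 58.5
```

```bash
python3 look.py
```

```text
t 10.55 tcp [ 0.6113 -0.0224  0.3429] j [-0.17  0.47  0.17  1.69 -0.09  0.99  1.6 ] 
 [[-1.     0.003 -0.   ]
 [ 0.003  1.    -0.001]
 [ 0.    -0.001 -1.   ]]
```

In the tool's units: 0.03 m is 0.6, 0.025 m is 0.5.

Request:
drive_effector(ticks=[[[-0.02,0.04,0.6,0,0,0],[0,0,0.6,0,0,0],[0,0,0.5,0,0,0],[0,0,0.2,0,0,0],[0,0,0.08,0,0,0],[0,0,0.06,0,0,0],[0,0,0.02,0,0,0],[0,0,0.02,0,0,0],[0,0,0,0,0,0]]])

```text
clock: 11.45
tcp_pos: [0.6133, -0.0182, 0.2394]
orientation: [0.001, -0.0, 1.0, 0.0]
ft_force: [1.1, 0.5, -1.1]
gripper_width: 0.106
gripper_force: 58.5
```

```bash
python3 look.py
```

```text
t 11.45 tcp [ 0.6133 -0.0182  0.2394] j [-0.16  0.59  0.15  1.78 -0.12  0.78  1.62] 
 [[-1.    -0.     0.001]
 [-0.     1.     0.   ]
 [-0.001  0.    -1.   ]]
```

In the tool's units: -0.002 m is -0.04, 0.001 m is 0.02.

Request:
drive_effector(ticks=[[[0,-0.04,0,0,0,0],[0,0,0.02,0,0,0],[0,0,0.01,0,0,0],[0,0,0,0,0,0],[0,0,0,0,0,0]]])

```text
clock: 11.95
tcp_pos: [0.6134, -0.0205, 0.2388]
orientation: [0.001, 0.0, 1.0, 0.0]
ft_force: [-3.3, -0.4, 13.0]
gripper_width: 0.103
gripper_force: 60.2
```

In the tool's units: 0.035 m is 0.7, -0.03 m is -0.6.

Request:
drive_effector(ticks=[[[0,0,0,0,0,0],[0,0,0,0,0,0],[0,0,0,0,0,0],[0,0,0,0,0,0],[0,0,-0.2,0,0,0],[0,0,-0.4,0,0,0],[0,0,-0.6,0,0,0],[0.2,0,-0.2,0,0,0],[0.7,0.02,0,0,0,0],[0.7,0.02,0,0,0,0],[0.7,0.02,0,0,0,0],[0.7,0.02,0,0,0,0],[0.5,0,0,0,0,0],[0.2,0,0,0,0,0],[0,0,0,0,0,0],[0,0,0,0,0,0]]], aperture=0.4)

```text
clock: 13.55
tcp_pos: [0.4291, -0.0162, 0.3076]
orientation: [0.001, -0.0, 1.0, 0.0]
ft_force: [0.6, 0.3, 0.6]
gripper_width: 0.401
gripper_force: 0.0
```

```bash
python3 look.py w3
```

```text
t 13.55 tcp [ 0.4291 -0.0162  0.3076] j [-0.22  0.24  0.16  2.16 -0.05  0.74  1.54] 
 [[-1.    -0.     0.002]
 [-0.     1.     0.   ]
 [-0.002  0.    -1.   ]]
```

View pics/w3.png

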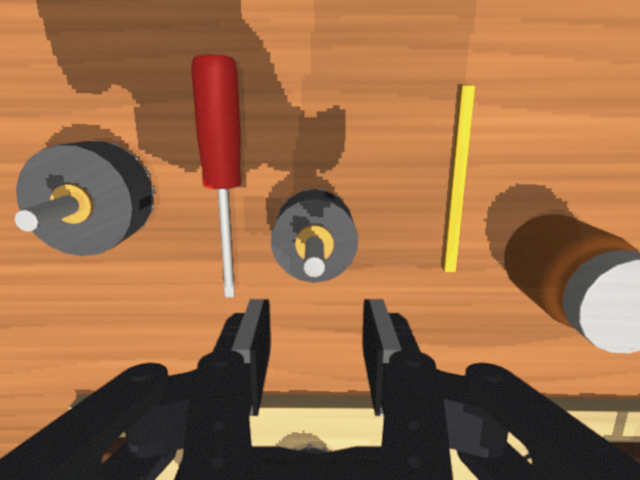

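The 52's shank top is at (314,267), centred in the gripper gap. The jar on the right and the screwdriver are clear, so I'll descend and grasp.

In the tool's units: 0.03 m is 0.6, 0.02 m is 0.4.

Request:
drive_effector(ticks=[[[0,0,0.6,0,0,0],[0,-0.02,0.6,0,0,0],[0,0,0.4,0,0,0],[0,0,0.08,0,0,0],[0,0,0,0,0,0],[0,0,0,0,0,0]]], aperture=0.4)

```text
clock: 14.2
tcp_pos: [0.4289, -0.0173, 0.2239]
orientation: [0.001, -0.0, 1.0, 0.0]
ft_force: [0.5, -0.7, -0.5]
gripper_width: 0.4
gripper_force: 0.0
```

Request:
drive_effector(ticks=[[[0,0,0,0,0,0],[0,0,0,0,0,0],[0,0,0,0,0,0],[0,0,0,0,0,0],[0,0,0,0,0,0]]], aperture=0.0)

```text
clock: 14.7
tcp_pos: [0.4286, -0.0173, 0.2242]
orientation: [0.001, -0.0, 1.0, 0.0]
ft_force: [-0.2, -0.9, 5.5]
gripper_width: 0.109
gripper_force: 58.5
```

In the tool's units: -0.03 m is -0.6, 0.025 m is 0.5.

Request:
drive_effector(ticks=[[[0,0,-0.4,0,0,0],[0,0,-0.6,0,0,0],[0,0,-0.6,0,0,0],[0,0,-0.6,0,0,0],[-0.2,0.1,-0.2,0,0,0],[-0.6,0.26,0,0,0,0],[-0.6,0.26,0,0,0,0],[-0.6,0.26,0,0,0,0],[-0.6,0.26,0,0,0,0],[-0.6,0.26,0,0,0,0],[-0.36,0.16,0,0,0,0],[-0.13,0.08,0,0,0,0],[0,0,0.6,0,0,0],[0,0,0.6,0,0,0],[0,0,0.5,0,0,0],[0,0,0.2,0,0,0],[0,0,0.1,0,0,0],[0,0,0.02,0,0,0],[0,0,0,0,0,0],[0,0,0,0,0,0]]])

```text
clock: 16.7
tcp_pos: [0.613, 0.0648, 0.2434]
orientation: [0.001, -0.0, 1.0, 0.0]
ft_force: [-0.2, 0.7, -1.9]
gripper_width: 0.111
gripper_force: 58.5
```

```bash
python3 look.py
```

```text
t 16.7 tcp [0.613  0.0648 0.2434] j [-0.28  0.59  0.13  1.77 -0.11  0.79  1.47] 
 [[-1.    -0.     0.002]
 [-0.     1.     0.   ]
 [-0.002  0.    -1.   ]]
```

In the tool's units: 0.002 m is 0.04, 0.001 m is 0.02.

Request:
drive_effector(ticks=[[[0,0,0.04,0,0,0],[0,0,0.02,0,0,0],[0,0,0.02,0,0,0],[0,0,0.01,0,0,0],[0,0,0,0,0,0],[0,0,0,0,0,0]]])

```text
clock: 17.3
tcp_pos: [0.6127, 0.0648, 0.2392]
orientation: [0.001, -0.0, 1.0, 0.0]
ft_force: [-4.3, -0.6, 13.2]
gripper_width: 0.104
gripper_force: 60.3
```

In the tool's units: -0.03 m is -0.6, -0.02 m is -0.4.

Request:
drive_effector(ticks=[[[0,0,0,0,0,0],[0,0,0,0,0,0],[0,0,0,0,0,0],[0,0,0,0,0,0],[0,0,-0.2,0,0,0],[0,0,-0.4,0,0,0],[0,0,-0.6,0,0,0],[0.2,-0.2,-0.2,0,0,0],[0.54,-0.58,0,0,0,0],[0.54,-0.58,0,0,0,0],[0.54,-0.58,0,0,0,0],[0.54,-0.58,0,0,0,0],[0.54,-0.58,0,0,0,0],[0.54,-0.58,0,0,0,0],[0.54,-0.52,0,0,0,0],[0.18,-0.16,0,0,0,0],[0,0,0,0,0,0],[0,0,0,0,0,0]]], aperture=0.4)

```text
clock: 19.1
tcp_pos: [0.4052, -0.1528, 0.3079]
orientation: [0.001, -0.0, 1.0, 0.0]
ft_force: [-0.7, -0.1, -0.5]
gripper_width: 0.4
gripper_force: 0.0
```

```bash
python3 look.py w4
```

```text
t 19.1 tcp [ 0.4052 -0.1528  0.3079] j [ 0.07  0.25  0.2   2.15 -0.07  0.75  1.89] 
 [[-1.    -0.     0.001]
 [-0.     1.     0.   ]
 [-0.001  0.    -1.   ]]
```

View pics/w4.png

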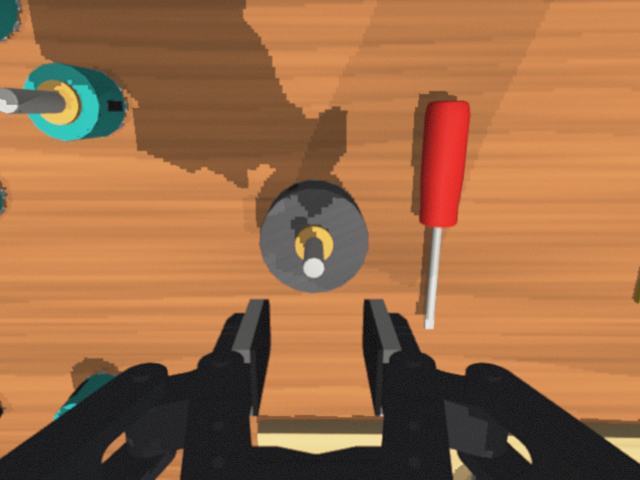

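The 65's shank top is centred at (314,268) with nothing in the way, so I'll grasp it.

In the tool's units: 0.03 m is 0.6, 0.02 m is 0.4.

Request:
drive_effector(ticks=[[[0,0,0.6,0,0,0],[0,-0.02,0.6,0,0,0],[0,0,0.4,0,0,0],[0,0,0.08,0,0,0],[0,0,0,0,0,0],[0,0,0,0,0,0]]], aperture=0.4)

```text
clock: 19.75
tcp_pos: [0.4054, -0.154, 0.2244]
orientation: [0.001, -0.001, 1.0, -0.0]
ft_force: [0.2, 1.0, 0.1]
gripper_width: 0.398
gripper_force: 0.0
```

Request:
drive_effector(ticks=[[[0,0,0,0,0,0],[0,0,0,0,0,0],[0,0,0,0,0,0],[0,0,0,0,0,0],[0,0,0,0,0,0]]], aperture=0.0)

```text
clock: 20.25
tcp_pos: [0.4051, -0.1542, 0.2247]
orientation: [0.001, -0.0, 1.0, -0.0]
ft_force: [-1.1, 0.9, 7.6]
gripper_width: 0.107
gripper_force: 58.5
```

In the tool's units: 0.032 m is 0.64, -0.03 m is -0.6.

Request:
drive_effector(ticks=[[[0,0,-0.4,0,0,0],[0,0,-0.6,0,0,0],[0,0,-0.6,0,0,0],[0,0,-0.6,0,0,0],[-0.2,0.3,-0.4,0,0,0],[-0.44,0.64,0,0,0,0],[-0.44,0.64,0,0,0,0],[-0.44,0.64,0,0,0,0],[-0.44,0.64,0,0,0,0],[-0.44,0.64,0,0,0,0],[-0.44,0.64,0,0,0,0],[-0.44,0.64,0,0,0,0],[-0.44,0.64,0,0,0,0],[-0.28,0.44,0,0,0,0],[-0.16,0.2,0,0,0,0],[0,0,0,0,0,0],[0,0,0,0,0,0]]])

```text
clock: 21.95
tcp_pos: [0.6122, 0.1474, 0.3536]
orientation: [-0.0, 0.0, 1.0, -0.001]
ft_force: [0.5, -0.9, -2.3]
gripper_width: 0.107
gripper_force: 58.5
```

```bash
python3 look.py
```

```text
t 21.95 tcp [0.6122 0.1474 0.3536] j [-0.39  0.48  0.1   1.63 -0.05  1.03  1.3 ] 
 [[-1.     0.001 -0.001]
 [ 0.001  1.    -0.001]
 [ 0.001 -0.001 -1.   ]]
```

In the tool's units: 0.03 m is 0.6, 0.012 m is 0.24.

Request:
drive_effector(ticks=[[[-0.02,0.04,0.6,0,0,0],[0,0,0.6,0,0,0],[0,0,0.6,0,0,0],[0,0,0.24,0,0,0],[0,0,0.1,0,0,0],[0,0,0.04,0,0,0],[0,0,0,0,0,0],[0,0,0,0,0,0]]])

```text
clock: 22.75
tcp_pos: [0.6141, 0.1508, 0.246]
orientation: [0.001, -0.0, 1.0, 0.0]
ft_force: [-0.2, 0.5, -1.4]
gripper_width: 0.108
gripper_force: 58.6
```

```bash
python3 look.py
```

```text
t 22.75 tcp [0.6141 0.1508 0.246 ] j [-0.38  0.61  0.09  1.72 -0.07  0.81  1.3 ] 
 [[-1.    -0.     0.002]
 [-0.     1.     0.001]
 [-0.002  0.001 -1.   ]]
```

In the tool's units: 0.003 m is 0.06, 0.002 m is 0.04.

Request:
drive_effector(ticks=[[[0,-0.02,0.06,0,0,0],[0,0,0.04,0,0,0],[0,0,0.02,0,0,0],[0,0,0.02,0,0,0],[0,0,0,0,0,0],[0,0,0,0,0,0]]])

```text
clock: 23.35
tcp_pos: [0.6137, 0.1496, 0.2398]
orientation: [0.001, 0.0, 1.0, 0.0]
ft_force: [-7.0, -1.8, 18.3]
gripper_width: 0.106
gripper_force: 61.0
```

Contact made. I'll release, lift and retreat toward the base to clear the view.

In the tool's units: -0.04 m is -0.8, 0.03 m is 0.6.

Request:
drive_effector(ticks=[[[0,0,0,0,0,0],[0,0,0,0,0,0],[0,0,0,0,0,0],[0,0,0,0,0,0],[0,0,-0.2,0,0,0],[0,0,-0.4,0,0,0],[0,0,-0.8,0,0,0],[0,0,-0.8,0,0,0],[0.4,0,-0.8,0,0,0],[0.8,0,0,0,0,0],[0.8,0,0,0,0,0],[0.8,0,0,0,0,0],[0.8,0,0,0,0,0],[0.6,0,0,0,0,0],[0,0,0,0,0,0],[0,0,0,0,0,0],[0,0,0,0,0,0]]], aperture=0.4)

```text
clock: 25.05
tcp_pos: [0.4046, 0.1498, 0.3883]
orientation: [0.001, 0.0, 1.0, 0.0]
ft_force: [0.4, -0.5, 0.3]
gripper_width: 0.397
gripper_force: 0.0
```

```bash
python3 - <<'E'
from h import *
from cell import viewer
S=viewer.get_image("scene");T=viewer.get_image("side")
cv2.imwrite("pics/fs.png",S["frame"][:,:,::-1]);cv2.imwrite("pics/ft.png",T["frame"][:,:,::-1])
P={"65":(.6137,.1495),"52":(.6132,.0645),"40":(.6123,-.0205),"28":(.6115,-.1055)}
for n,g in P.items():
    for d in(S,T):
        C=cloud(d); r=np.hypot(C[...,0]-g[0],C[...,1]-g[1]); z=C[...,2]; ok=d["depth"]>0
        m=(r<.03)&(z>.066)&(z<.105)&ok; t=(r<.042)&(z>.048)&(z<.0555)&ok
        s=C[m]; c,rad=cv2.minEnclosingCircle(C[t][:,:2].astype(np.float32)) if t.any() else ((0,0),0)
        print(n,"shank",(s.mean(0)[:2]-g).round(4) if len(s) else None,s[:,2].max().round(3) if len(s) else 0,"cup",(np.array(c)-g).round(4),round(rad,3))
E
```

```text
65 shank [ 0.0001 -0.004 ] 0.1 cup [ 0.0002 -0.0021] 0.034
65 shank [-0.0021  0.0037] 0.096 cup [-0.002  0.002] 0.034
52 shank [-0.0006 -0.0041] 0.099 cup [-0.0002 -0.0024] 0.027
52 shank [-0.0026  0.0038] 0.096 cup [-0.0014  0.0017] 0.027
40 shank [ 0.0015 -0.0039] 0.099 cup [ 0.001  -0.0021] 0.021
40 shank [-0.0007  0.0037] 0.098 cup [0.0011 0.0014] 0.022
28 shank [ 0.0022 -0.0043] 0.099 cup [ 0.0018 -0.0027] 0.014
28 shank [-0.0003  0.0036] 0.097 cup [0.0003 0.0023] 0.014
```

View pics/fs.png

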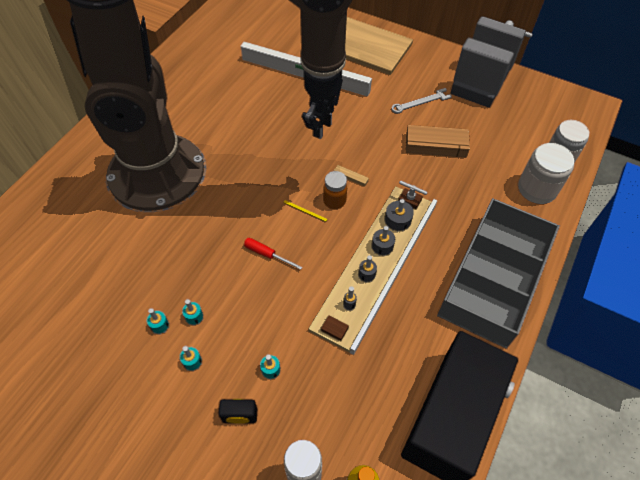

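View pics/ft.png

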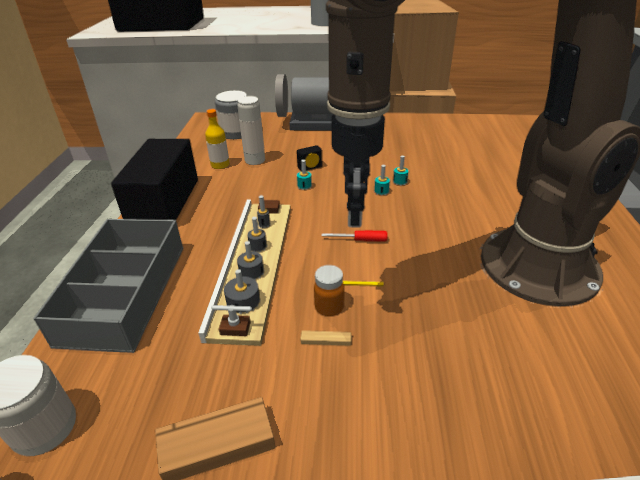

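Both views show all four saws upright on the marks, at scene (400,215), (384,240), (368,268) and (350,298). The largest is beside the key, and each saw is within about 3 mm of its mark. The jar at (335,190) has not moved.

```bash
python3 -c "from cell import hand_in; print(hand_in())"
```

```text
the job is handed in; nothing more can be done
None
```

The four hole saws stand upright on the ring marks, 65, 52, 40 and 28 mm going away from the chuck key, each within about 3 mm of its mark by camera; the jar was not moved, and the job was handed in at about 25 s (no verdict was returned).

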